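# Pin a sample puck into the clamshell holder and keep it clamped

## Robot

A 6-joint arm with a two-finger parallel gripper is mounted at the origin on the work surface. World frame = base frame: x ahead of the robot, y to its left, z up, the work surface at z = 0. Lengths are in m, angles in rad, forces in N, time in s.
With the tool pointing down it reaches from about 0.3 to 0.875 m from the base axis. Payload 6.4 kg.
Tool frame: the origin (TCP) lies between the finger pads; the fingertips stand ctrl.tip_extent ahead of it and the grasp point (between the pads) is the TCP (ctrl.tip_extent is the distance from the TCP to the fingertips, in m); z points along the fingers, y is the line along which they close (so a half turn about z gives the same grasp; the last joint's range is limited). The gripper opens to 85 mm and grips with 20 to 120 N. Pads are 22 mm wide; open, the fingers measure 114 mm over their backs; the gripper's body (76 mm by 85 mm) begins 54 mm behind the grasp point. The pads swing forward as they close: fully open they stand 13 mm farther back than shut.
Start: joints at [-1.529, 0.181, 1.607, -0, 1.354, -0.206], TCP at [0.141, -0.557, 0.25] pointing down, gripper open.
Joint ranges: [-2.99, 2.99], [-0.89, 2.07], [0.3, 2.58], [-1.14, 4.28], [0, 2.63], [-3.12, 3.12]. Speed limits (rad/s): [2.57, 2.57, 3.01, 3.14, 3.14, 3.14].

## Interface

Orientations are given as a unit quaternion [w, x, y, z].
In Python, from bench import ctrl gives the robot as it stands.
- The arm moves only by the tool send_rows, never from a script. Its arguments are lists of equal length, an entry for each row: "dr": the turn, a rotation vector about the tool's x, y, z in units of 6 degrees (1.0 is 6 degrees), a list of three; "xyz": the shift along the tool's x, y, z in cm, a list of three; "jaw": the opening in per cent of the stroke, from 0 (shut) to 100 (fully open). In form: {"dr": [[wx, wy, wz], ...], "xyz": [[dx, dy, dz], ...], "jaw": [jaw, ...]}. A call has exactly 8 rows; each row is the pose to reach, as a shift and turn from the pose commanded when the call began, along the tool's axes at that moment; what a row does not reach only later rows make up. A row lasts 1/8 s, in which the tool goes at most 62.5 mm and 10.7 degrees, less where a joint would pass 70% of its speed; a pose out of reach is approached as far as the arm can. A call with a gripper value outside its range is refused whole. The fingers move at their own pace and stop on an object; the grip force is fixed at half the most. Time passes only in rows, so rows that repeat a pose let the fingers close, or fill a call up. It gives the time, the measured TCP pose, the force, the opening and the grip force at its end, in the units of the state.
- ctrl.get_obs(): the state, without advancing time (a new reading comes with each control period).
- ctrl.camera(name): name is "scene" or "top" or "wrist"; returns the picture (420x560x3 uint8, red, green, blue); there is no depth.
- ctrl.calibration(name): a dict with "camera_matrix" (3x3 intrinsics, pixels), "world_from_camera" (4x4, takes a point from camera to world coordinates). Camera axes: x right, y up, looking along -z (the intrinsics and any distortion apply to the point x, -y, -z); pixel columns grow to the right and rows downward; lengths in m; the calibration is good to about 2 mm. A picture is of the moment at which its call begins: read the wrist's pose just before it. calibration takes no time and is no camera call; for the wrist camera it gives the pose at the moment of the call.
- ctrl.hand_in(): hands the job in; it is judged then, once.
The state is a dict: "time_s": time; "q": joint angles; "dq": joint speeds; "joint_efforts": joint torques, N m; "eef_pos": TCP position; "eef_rot": TCP orientation; "wrist_force": force on the tool from outside, world axes, zero at the start; "torque": the same for the moment, N m; "opening": opening from 0.0 (shut) to 1.0 (fully open); "grasp_force": force on a finger pad.
Only numpy, scipy, OpenCV 4.12 (cv2) and the standard library are available. Lean on these libraries where they do the work, as an engineer would, in place of code of your own. Each camera call takes 0.05 s, during which the arm holds its last target. There are 200 camera calls.

## Task

Lay the large round puck flat in the round cavity of the clamshell sample holder, swing the open lid down onto it, then take the thick locking pin from its rack and push it down through the hole in the lid into the hole of the base until its collar bears on the lid. A sprung pad under the puck keeps the lid slightly ajar, so press the lid fully shut with the pin and finish like that: your program ends with the gripper still on the pin, pressing it down and the lid shut. Leave the other things on the bench where they are.

Things in the scene. Friction and masses are not known exactly. Their poses are not given: they have to be found in the camera images.
- holder: aluminium clamshell sample holder, fixed (place and yaw vary). Origin on the bench under the centre of the cavity; z up, +y towards the hinge, -y towards the pin hole, x along the hinge. Dark foot plate 150 (x) by 185 (y) by 8 mm, y = -82 to +103. Around the cavity (y = -32 to +60) the base is 120 mm wide (x), top at z = 27 mm; the bar with the pin hole (y = -72 to -32) has its top at z = 30 mm
- cavity (a point): centre of the top of the rubber pad, the floor of the round cavity, 22 mm above the bench. Cavity 52 mm in diameter; its rim is 5 mm above this floor. The pad is on a spring (about 4.5 N per mm) and sinks when pressed; the lid shut on the puck presses it down by about 4 mm
- hinge (a point): middle of the lid's hinge axis, 75 mm from the cavity centre along the holder's +y and 30 mm above the bench; the axis is parallel to the holder's x
- lid (a joint): hinge angle of the lid: 0 = shut (level), growing as it opens; starts at 1.6 to 1.95, upright or leaning back from the cavity (stop at 2.0). Stiff, damped hinge: it stays where left above about 1.1 rad and sinks slowly shut below 0.9. On the puck it rests ajar at about 0.04 to 0.08 rad; about 5 N straight down at the pin hole shuts it fully
- lid_edge (a point): middle of the lid's free edge, half-way through its thickness. The lid is an aluminium plate 110 mm wide (along the hinge), 145 mm from hinge to free edge, 10 mm thick, 0.25 kg; shut, it reaches from the hinge towards the holder's -y over the cavity, underside at z = 30 mm, outer face at z = 40 mm. Push it shut on its outer face, near the free edge
- base_hole (a point): centre of the mouth of the vertical hole (22 mm deep) in the base, 30 mm above the bench, 125 mm from the hinge axis and 50 mm from the cavity centre along the holder's -y. The lid's hole (20 mm from its free edge, mid-width) stands right over it when the lid is down. Both holes are 14.5 mm in diameter
- puck_center (a point): centre (half-way up) of the large round puck: plain dark steel disc 48 mm in diameter, 12 mm thick, 0.1 kg, lying flat on the bench with its centre 6 mm up, in a row with two other steel blanks in any order
- pin_grip (a point): middle of the locking pin's handle; z up along the pin. Steel, 0.1 kg, upright in the rack. Handle 18 mm in diameter, from 23 mm below this point to 18 mm above; under it a collar 26 mm in diameter, 5 mm thick, underside 28 mm below this point; then a 12 mm shank 30 mm long, tapered end. In the rack the collar's underside is 45 mm above the bench; home on the shut lid, 40 mm
- pin_tip (a point): lower end of the locking pin's shank, 58 mm below the middle of its handle; 10 mm above the bench when the pin is fully home
- rack: black plastic pin rack, fixed (its place and yaw vary), 140 (x) by 56 (y) by 45 mm high; origin on the bench under its centre. It has two holes, at x = -36 and +36 mm; the locking pin stands in one and the gauge pin in the other
- square_blank: another blank, not wanted: dark steel, 42 by 42 by 12 mm, flat on the bench; origin at the centre of its underside
- small_disc: another blank, not wanted: dark steel disc 30 mm in diameter, 12 mm thick; origin at the centre of its underside
- gauge_pin: another pin, not wanted, in the rack's other hole: thin (8 mm) with a 22 mm collar and a 16 mm ball on top, 30 mm above the rack; origin at the underside of its collar
- spanner: spanner 160 mm long lying on the bench, bystander
- driver: screwdriver 170 mm long lying on the bench, bystander
- key: small spanner 110 mm long lying on the bench, bystander
- vial_a: amber vial 28 mm in diameter, 55 mm tall, standing, bystander; origin at its underside
- vial_b: a second such vial, bystander
There are look-alikes about, which are no part of the job. Leave any blue or red look-alike of the part that bears puck_center alone.

How it is judged:
By the outcome, as a careful person would: the job done as asked, in the order asked, and still so for the second after the job is handed in, while the arm keeps its last pose, push and grip.
It also fails if it takes over 72 s, if anything falls off the work surface, if the arm or the gripper's body presses on something with over 40 N, if the wrist force passes 120 N, or if a joint passes its speed limit or range.

## Working session

There is one attempt and no reset: what is moved stays moved. The work goes in short steps, Python scripts to look and compute and a tool call to move; the robot and the scene stay as the last step left them, time stands still between calls to the robot, and variables do not carry over. Pictures are saved under pics/ and viewed, at most 10 in all, crops included, and the job is handed in when it is done.

Besides the shell and the picture viewer there is one more tool, called after ">>>" as name(argument=value, ...) on one line, values as JSON. send_rows: Moves the arm, as the interface text tells. Its arguments: {"type":"object","properties":{"dr":{"type":"array","items":{"type":"array","items":{"type":"number"}}},"xyz":{"type":"array","items":{"type":"array","items":{"type":"number"}}},"jaw":{"type":"array","items":{"type":"number"}}},"required":["dr","xyz","jaw"]}

```bash
mkdir -p pics; ls; python3 - <<'E'
from bench import ctrl
import cv2,numpy as np
o=ctrl.get_obs();print(o, ctrl.tip_extent)
for n in("top","scene"):
    im=ctrl.camera(n);cv2.imwrite(f"pics/{n}0.png",im[:,:,::-1]);c=ctrl.calibration(n);print(n,c)
E
```

```text
pics
{'time_s': 0.0, 'q': array([-1.52930083e+00,  1.81525206e-01,  1.60801378e+00, -1.24740896e-05,
        1.35379951e+00, -2.06281507e-01]), 'dq': array([ 0.00055668, -0.00036329,  0.00122604, -0.00074474, -0.001362  ,
       -0.00026239]), 'joint_efforts': array([ 7.67434040e-05, -4.44876981e+01, -3.51334476e+01, -2.23931111e-04,
        9.10861418e-03,  1.82755895e-05]), 'eef_pos': array([ 0.14101996, -0.55690032,  0.24939024]), 'eef_rot': array([-8.70463455e-04,  9.92335085e-01,  1.23573120e-01,  6.57725055e-05]), 'wrist_force': array([-0.0322534 ,  0.38672408,  0.15969662]), 'torque': array([ 0.02508976, -0.03340567,  0.02213354]), 'grasp_force': 0.0, 'opening': 1.0000237599105988} 0.019
top {'camera_matrix': array([[528.57538582,   0.        , 284.90064431],
       [  0.        , 528.57538582, 210.75065983],
       [  0.        ,   0.        ,   1.        ]]), 'world_from_camera': array([[ 0.00566762,  0.99004585, -0.14063104,  0.42870762],
       [-0.99986784,  0.00346769, -0.01588336, -0.00503682],
       [-0.01523759,  0.14070247,  0.98993466,  1.32806202],
       [ 0.        ,  0.        ,  0.        ,  1.        ]])}
scene {'camera_matrix': array([[463.05850454,   0.        , 273.82630105],
       [  0.        , 463.05850454, 203.89682269],
       [  0.        ,   0.        ,   1.        ]]), 'world_from_camera': array([[-0.19354368, -0.81981412,  0.5389301 ,  1.13513002],
       [ 0.9809854 , -0.15362573,  0.11860347,  0.12322657],
       [-0.01443927,  0.55163751,  0.83395897,  0.90228964],
       [ 0.        ,  0.        ,  0.        ,  1.        ]])}
```

View pics/top0.png

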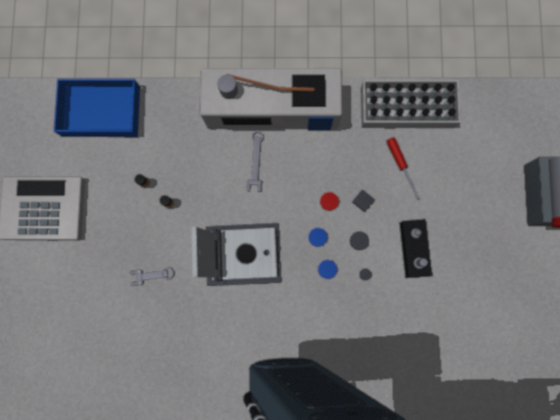

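View pics/scene0.png

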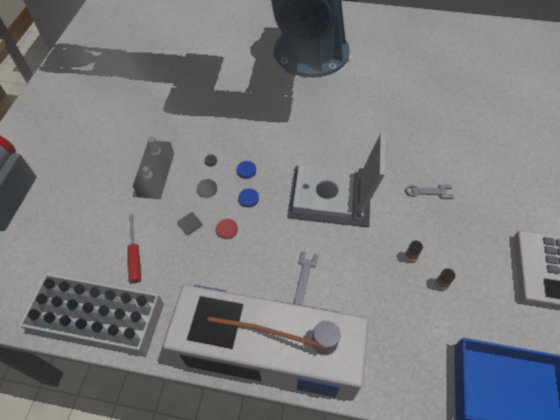

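The top view shows the large dark puck at (359,241), the small disc at (365,274) and the square at (363,201). The holder is at (245,253) with its hinge to the left and pin hole at (266,253), and the rack is at (416,248). In the scene view the lid leans back around (372,170). Next I'll measure these and zoom on the rack.

```bash
cat > h.py <<'E'
import cv2,numpy as np
from bench import ctrl
def ray(c,u,v):
    K=c["camera_matrix"];T=c["world_from_camera"]
    d=np.linalg.inv(K)@[u,v,1];d=T[:3,:3]@np.array([d[0],-d[1],-d[2]]);return T[:3,3],d
def at(c,u,v,z):
    p,d=ray(c,u,v);return p+d*(z-p[2])/d[2]
def tri(c1,a,c2,b):
    p,d=ray(c1,*a);q,e=ray(c2,*b)
    s=np.linalg.lstsq(np.c_[d,-e],q-p,rcond=None)[0];return (p+s[0]*d+q+s[1]*e)/2,np.linalg.norm(p+s[0]*d-q-s[1]*e)
def proj(c,P):
    T=np.linalg.inv(c["world_from_camera"]);x=T[:3,:3]@np.asarray(P)+T[:3,3];k=c["camera_matrix"]@[x[0],-x[1],-x[2]];return k[:2]/k[2]
def blobs(m,lo,hi):
    n,l,s,ce=cv2.connectedComponentsWithStats(m.astype(np.uint8))
    return [(i,s[i],ce[i],cv2.minAreaRect(np.argwhere(l==i)[:,::-1].astype(np.float32))) for i in range(1,n) if lo<s[i][4]<hi]
def rel(P):
    """world point -> shift in tool axes, cm"""
    from scipy.spatial.transform import Rotation as R
    o=ctrl.get_obs();w,x,y,z=o["eef_rot"];return R.from_quat([x,y,z,w]).inv().apply(np.asarray(P)-o["eef_pos"])*100
E
python3 - <<'E'
from h import *
im=cv2.imread("pics/top0.png");c=ctrl.calibration("top")
g=im.max(2)
sub=np.zeros_like(g);sub[180:300,185:440]=1
for i,s,ce,r in blobs((g<95)&(sub>0),20,6000): print(s,ce.round(1),r, at(c,*ce,0.012).round(4))
print()
for i,s,ce,r in blobs((g<50)&(sub>0),8,6000): print(s,ce.round(1),r, at(c,*ce,0.022).round(4))
s=cv2.imread("pics/scene0.png")
a=cv2.resize(im[205:295,385:445],None,fx=4,fy=4,interpolation=2)
b=cv2.resize(im[215:295,185:290],None,fx=4.5,fy=4.5,interpolation=2)[:360]
cv2.imwrite("pics/z1.png",np.hstack([a,b]))
s=cv2.resize(s[125:225,125:395],None,fx=2.9,fy=2.9,interpolation=2);cv2.imwrite("pics/z2.png",s)
E
```

```text
[352 190  23  22 282] [363.2 200.5] ((363.2317199707031, 200.58535766601562), (17.022939682006836, 16.554418563842773), 38.65980911254883) [ 0.6424 -0.1808  0.012 ]
[ 399  219   34   59 1479] [415.1 248.2] ((415.469482421875, 248.2255859375), (58.41827392578125, 27.60788345336914), 83.6598129272461) [ 0.523  -0.3076  0.012 ]
[ 197  223   85   63 2225] [227. 255.] ((238.67092895507812, 254.5038299560547), (59.68512725830078, 83.38865661621094), 87.20729064941406) [0.5038 0.1595 0.012 ]
[350 232  19  18 283] [359.1 240.6] ((359.0, 240.5), (17.0, 18.0), 90.0) [ 0.5413 -0.1692  0.012 ]
[236 244  21  20 323] [245.7 253.3] ((245.75001525878906, 253.25001525878906), (19.798988342285156, 19.091880798339844), 45.0) [0.5083 0.113  0.012 ]
[264 250   5   5  21] [266. 252.] ((266.0, 252.0), (4.0, 4.0), 90.0) [0.5118 0.0625 0.012 ]
[360 269  12  11 112] [365.2 274.1] ((365.5, 274.0), (10.0, 11.0), 90.0) [ 0.4586 -0.1829  0.012 ]

[ 400  220   32   57 1170] [414.7 247.8] ((415.41461181640625, 248.231689453125), (56.20964431762695, 25.509681701660156), 83.6598129272461) [ 0.5233 -0.3042  0.022 ]
[219 231   3  45  72] [220.  253.7] ((220.0, 252.99998474121094), (44.042213439941406, 1.4658527374267578), 88.09085083007812) [0.5064 0.1757 0.022 ]
[277 236   2  28  36] [277.4 250.6] ((277.5, 249.5), (27.0, 1.0), 90.0) [0.5147 0.034  0.022 ]
[215 240   3  30  87] [216. 254.] ((216.0, 254.5), (29.0, 2.0), 90.0) [0.5056 0.1856 0.022 ]
[237 245  19  18 259] [245.9 253.3] ((245.9000244140625, 253.3000030517578), (17.441329956054688, 17.441329956054688), 63.43495178222656) [0.5077 0.1117 0.022 ]
```

View pics/z1.png

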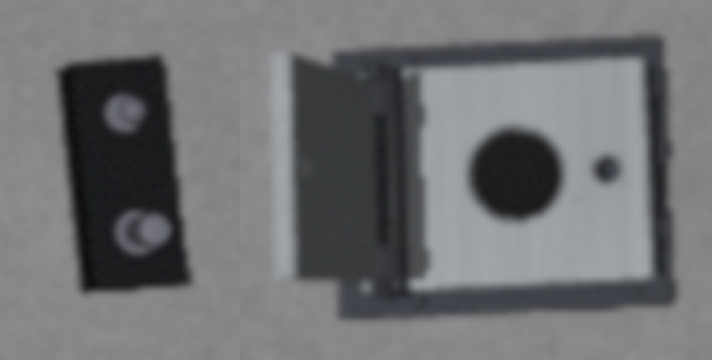

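View pics/z2.png

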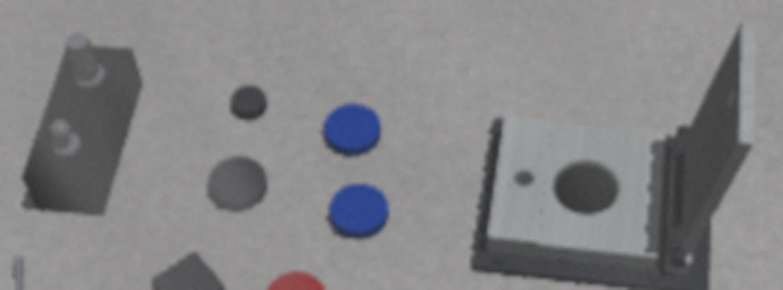

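The crops show the locking pin (tall handle, large collar) in the rack hole nearest the robot, with its collar at about (419,263) in the top view. The gauge pin is in the other hole. The lid is slightly past upright. Next I'll work out the moves.

```bash
python3 - <<'E'
from h import *
np.set_printoptions(precision=4,suppress=True)
c=ctrl.calibration("top");s=ctrl.calibration("scene")
cav=at(c,245.7,253.3,.026);hole=at(c,266,252.2,.03);puck=at(c,359.0,240.6,.01);pin=at(c,419.3,263,.05)
print("cav",cav,"hole",hole,"puck",puck,"pin",pin); d=cav-hole;print(np.degrees(np.arctan2(-d[0],d[1])),np.linalg.norm(d[:2]))
# scene views: puck z2(237,183), hole (524,178), cav (586,187)
f=lambda u,v:(125+u/2.9,125+v/2.9)
print("scene",at(s,*f(586,187),.026),at(s,*f(524,178),.03),at(s,*f(237,182),.01),at(s,*f(89,73),.05))
# lid free edge: top view outer corner col ~ 197, scene top corner z2 (742,28)/(748,145)
print("lidedge", tri(c,(197,228),s,f(742,28)), tri(c,(197,277),s,f(748,145)))
print("rel puck",rel([puck[0],puck[1],.2]))
w=ctrl.calibration("wrist");o=ctrl.get_obs();print(w["world_from_camera"],o["eef_pos"])
E
```

```text
cav [0.5075 0.1118 0.026 ] hole [0.5102 0.0616 0.03  ] puck [ 0.5414 -0.1691  0.01  ] pin [ 0.4848 -0.3078  0.05  ]
3.0676808644044984 0.05028026373901167
scene [0.507  0.1119 0.026 ] [0.5102 0.0622 0.03  ] [ 0.5428 -0.169   0.01  ] [ 0.4848 -0.3069  0.05  ]
lidedge (array([0.5432, 0.192 , 0.269 ]), np.float64(0.005333249234076561)) (array([0.4486, 0.2317, 0.0344]), np.float64(0.00557612978890591))
rel puck [ 48.3281 -27.7702   5.0082]
[[ 0.2453  0.934   0.2595  0.2082]
 [-0.9694  0.2367  0.0647 -0.5415]
 [-0.001  -0.2675  0.9636  0.3727]
 [ 0.      0.      0.      1.    ]] [ 0.141  -0.5569  0.2495]
```

>>> send_rows(dr=[[0,0,-2],[0,0,-4],[0,0,-6],[0,0,-8],[0,0,-10],[0,0,-12],[0,0,-13.2],[0,0,-13.2]], xyz=[[6,-3.5,0],[12,-7,0],[18,-10.5,1],[24,-14,3],[30,-17.5,5],[36,-21,7],[42,-24.5,9],[48.3,-27.8,10]], jaw=[75,75,75,75,75,75,75,75])

```text
time_s: 1.1
eef_pos: [0.4922, -0.2139, 0.1633]
eef_rot: [-0.0, 0.685, 0.729, -0.0]
wrist_force: [0.1, -0.9, 1.1]
opening: 0.753
grasp_force: 0.0
```

>>> send_rows(dr=[[0,0,0],[0,0,0],[0,0,0],[0,0,0],[0,0,0],[0,0,0],[0,0,0],[0,0,0]], xyz=[[0,0,0],[0,0,0],[0,0,0],[0,0,0],[0,0,0],[0,0,0],[0,0,0],[0,0,0]], jaw=[75,75,75,75,75,75,75,75])

```text
time_s: 2.1
eef_pos: [0.4914, -0.2158, 0.1643]
eef_rot: [-0.0, 0.686, 0.728, 0.0]
wrist_force: [0.1, -1.0, -0.6]
opening: 0.753
grasp_force: 0.0
```

```bash
cat > look.py <<'E'
from h import *
import sys
np.set_printoptions(precision=4,suppress=True)
c=ctrl.calibration("wrist");im=ctrl.camera("wrist")[:,:,::-1].copy();cv2.imwrite(f"pics/{sys.argv[1]}.png",im)
np.savez(f"pics/{sys.argv[1]}.npz",K=c["camera_matrix"],T=c["world_from_camera"])
o=ctrl.get_obs();print(o["time_s"],o["eef_pos"],o["eef_rot"],o["opening"],o["wrist_force"])
E
python3 look.py w1; python3 - <<'E'
from h import *
z=np.load("pics/w1.npz");c=dict(camera_matrix=z["K"],world_from_camera=z["T"])
im=cv2.imread("pics/w1.png");print(proj(c,[.5417,-.1690,.012]))
for i,s,ce,r in blobs(im.max(2)<95,300,30000): print(s,ce.round(1),at(c,*ce,.01).round(4))
E
```

```text
2.15 [ 0.4914 -0.2158  0.1643] [-0.      0.6858  0.7278  0.    ] 0.7487604280943101 [-0.4943  0.2692  0.0677]
[336.90173146 153.15801346]
[417 142  42  66 415] [436. 173.] [ 0.629  -0.1809  0.01  ]
```

View pics/w1.png

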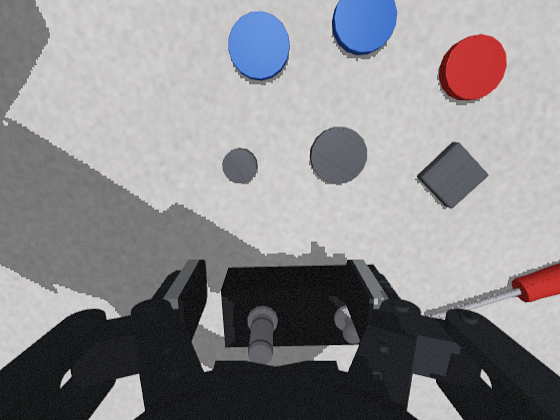

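The wrist view shows the large dark puck at (338,155), the small disc at (240,166) and the square at (453,175). The locking pin is in the rack at (262,330).

```bash
python3 - <<'E'
from h import *
z=np.load("pics/w1.npz");c=dict(camera_matrix=z["K"],world_from_camera=z["T"])
im=cv2.imread("pics/w1.png");m=im.max(2)<130;m[:,:300]=0;m[:100]=0;m[200:]=0;m[:,380:]=0
for i,s,ce,r in blobs(m,300,30000):
  print(s,ce.round(1),cv2.fitEllipse(np.argwhere(m)[:,::-1].astype(np.float32))[0]);p=at(c,*ce,.0105);print(p.round(4),rel([p[0],p[1],.06]).round(2))
print(proj(c,[.5417,-.169,.012]))
E
```

```text
[ 309  127   58   58 2610] [337.5 155.3] (337.50311279296875, 155.34519958496094)
[ 0.5427 -0.1709  0.0105] [ 4.18  5.38 10.43]
[336.90173146 153.15801346]
```

>>> send_rows(dr=[[0,0,0],[0,0,0],[0,0,0],[0,0,0],[0,0,0],[0,0,0],[0,0,0],[0,0,0]], xyz=[[2,2.6,3],[4.22,5.35,6],[4.22,5.35,9],[4.22,5.35,11],[4.22,5.35,12.5],[4.22,5.35,13.6],[4.22,5.35,14.2],[4.22,5.35,14.2]], jaw=[75,75,75,75,75,75,75,75])

```text
time_s: 3.15
eef_pos: [0.5423, -0.1707, 0.0223]
eef_rot: [-0.0, 0.686, 0.728, 0.0]
wrist_force: [-0.2, -0.1, 0.1]
opening: 0.751
grasp_force: 0.0
```

>>> send_rows(dr=[[0,0,0],[0,0,0],[0,0,0],[0,0,0],[0,0,0],[0,0,0],[0,0,0],[0,0,0]], xyz=[[0,0,0],[0,0,0],[0,0,0],[0,0,0],[0,0,0],[0,0,0],[0,0,0],[0,0,0]], jaw=[40,40,40,40,40,40,40,40])

```text
time_s: 4.15
eef_pos: [0.543, -0.1709, 0.0236]
eef_rot: [0.001, 0.686, 0.728, 0.0]
wrist_force: [-1.4, 0.6, 5.5]
opening: 0.52
grasp_force: 60.4
```

>>> send_rows(dr=[[0,0,0],[0,0,0],[0,0,0],[0,0,0],[0,0,0],[0,0,0],[0,0,0],[0,0,0]], xyz=[[0,0,0],[0,0,0],[0,0,-0.6],[0,0,-0.6],[0,0,-0.6],[0,0,-0.6],[0,0,-0.6],[0,0,-0.6]], jaw=[70,70,70,70,40,40,40,40])

```text
time_s: 5.15
eef_pos: [0.5434, -0.1713, 0.0302]
eef_rot: [0.001, 0.686, 0.728, 0.0]
wrist_force: [-2.5, 0.9, 13.1]
opening: 0.402
grasp_force: 6.4
```

>>> send_rows(dr=[[0,0,0],[0,0,0],[0,0,0],[0,0,0],[0,0,0],[0,0,0],[0,0,0],[0,0,0]], xyz=[[0,0,0],[0,0,-1],[0,0,-3],[0,0,-6],[0,0,-9],[0,0,-9],[0,0,-9],[0,0,-9]], jaw=[40,40,40,40,40,40,40,40])

```text
time_s: 6.15
eef_pos: [0.5415, -0.1701, 0.1172]
eef_rot: [-0.001, 0.686, 0.728, -0.0]
wrist_force: [-0.1, -0.1, -0.4]
opening: 0.402
grasp_force: 0.0
```

```bash
python3 look.py w2; python3 - <<'E'
from h import *
print(rel([.5074,.1118,.09]))
im=cv2.imread("pics/w2.png");cv2.imwrite("pics/w2c.png",cv2.resize(im[200:420,100:460],None,fx=2,fy=2))
E
```

```text
6.2 [ 0.5416 -0.1701  0.1172] [-0.0011  0.6858  0.7277 -0.0003] 0.39731195531724456 [-0.086  -0.417   0.1266]
[28.33942749 -1.73821725  2.75343863]
```

View pics/w2c.png

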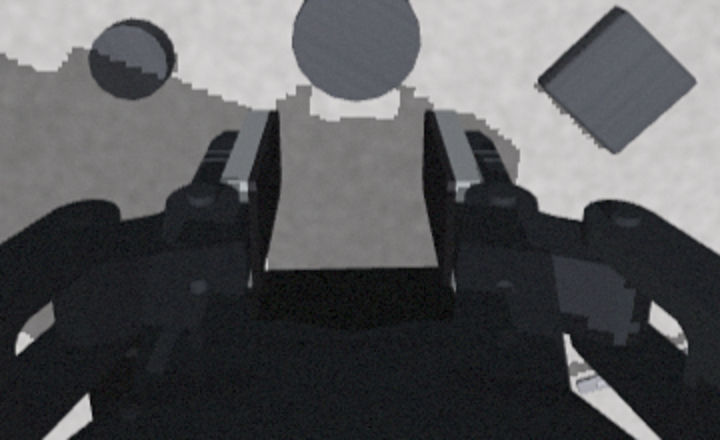

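The fingers closed on top of the puck. It is still flat, at crop (356,38), and the gripper is empty. I'll measure it again and grip lower.

```bash
python3 - <<'E'
from h import *
z=np.load("pics/w2.npz");c=dict(camera_matrix=z["K"],world_from_camera=z["T"])
im=cv2.imread("pics/w2.png");m=im.max(2)<130;m[:,:235]=0;m[:120]=0;m[249:]=0;m[:,320:]=0
for i,s,ce,r in blobs(m,300,30000):
  print(s,ce.round(1));pts=np.argwhere(m)[:,::-1].astype(np.float32);e=cv2.minEnclosingCircle(pts);print(e)
  for q in(ce,e[0]): p=at(c,*q,.0115);print(p.round(4),rel([p[0],p[1],.019]).round(2))
E
```

```text
[ 246  187   64   62 3204] [278.1 218.4]
((274.5, 224.86842346191406), 39.08103942871094)
[ 0.5446 -0.1694  0.0115] [0.04 0.32 9.81]
[ 0.5422 -0.1745  0.0115] [-0.46  0.06  9.81]
```

>>> send_rows(dr=[[0,0,0],[0,0,0],[0,0,0],[0,0,0],[0,0,0],[0,0,0],[0,0,0],[0,0,0]], xyz=[[0.1,0.25,1],[0.1,0.25,3],[0.1,0.25,5],[0.1,0.25,7],[0.1,0.25,8.5],[0.1,0.25,9.4],[0.1,0.25,9.8],[0.1,0.25,9.8]], jaw=[75,75,75,75,75,75,75,75])

```text
time_s: 7.2
eef_pos: [0.545, -0.1695, 0.0204]
eef_rot: [0.0, 0.686, 0.728, 0.0]
wrist_force: [0.4, 0.1, 0.9]
opening: 0.748
grasp_force: 0.0
```

>>> send_rows(dr=[[0,0,0],[0,0,0],[0,0,0],[0,0,0],[0,0,0],[0,0,0],[0,0,0],[0,0,0]], xyz=[[0,0,0],[0,0,0],[0,0,0],[0,0,0],[0,0,0],[0,0,0],[0,0,0],[0,0,0]], jaw=[40,40,40,40,40,40,40,40])

```text
time_s: 8.2
eef_pos: [0.5455, -0.1698, 0.0216]
eef_rot: [0.001, 0.686, 0.728, 0.0]
wrist_force: [0.0, -0.0, 5.7]
opening: 0.528
grasp_force: 60.6
```

>>> send_rows(dr=[[0,0,0],[0,0,0],[0,0,0],[0,0,0],[0,0,0],[0,0,0],[0,0,0],[0,0,0]], xyz=[[0,0,-0.5],[0,0,-1],[0,0,-2],[0,0,-4],[0,0,-6],[0,0,-8],[0,0,-9],[0,0,-9]], jaw=[40,40,40,40,40,40,40,40])

```text
time_s: 9.2
eef_pos: [0.5455, -0.1697, 0.1117]
eef_rot: [0.001, 0.686, 0.728, 0.0]
wrist_force: [-0.2, 0.3, -1.5]
opening: 0.528
grasp_force: 61.4
```

```bash
python3 look.py w3; python3 - <<'E'
from h import *
print(rel([.5074,.1118,.09]))
im=cv2.imread("pics/w3.png");cv2.imwrite("pics/w3c.png",cv2.resize(im[150:370,100:460],None,fx=2,fy=2))
E
```

```text
9.25 [ 0.5449 -0.1694  0.1107] [0.0003 0.6858 0.7278 0.0001] 0.5241048505564802 [-0.2222  0.684  -0.7932]
[28.29424813 -2.07326893  2.05448282]
```

View pics/w3c.png

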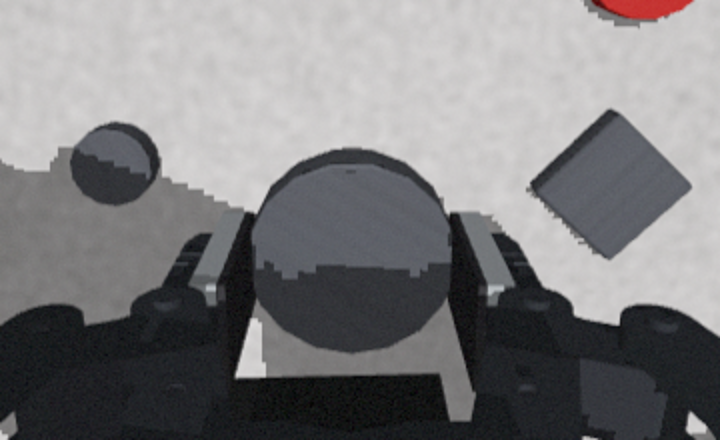

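The puck is held square and flat between the pads. Its top face is centred at crop (352,258). I'll carry it close to the holder and look again.

>>> send_rows(dr=[[0,0,0],[0,0,0],[0,0,0],[0,0,0],[0,0,0],[0,0,0],[0,0,0],[0,0,0]], xyz=[[4,-0.5,-1],[8,-1,-1],[12,-1.5,-1],[16,-2,-1],[18,-2.2,-1],[18,-2.2,-1],[18,-2.2,-1],[18,-2.2,-1]], jaw=[40,40,40,40,40,40,40,40])

```text
time_s: 10.25
eef_pos: [0.5125, 0.0079, 0.1203]
eef_rot: [0.0, 0.686, 0.727, -0.0]
wrist_force: [0.2, 0.8, -0.7]
opening: 0.526
grasp_force: 61.5
```

```bash
python3 look.py w4; python3 - <<'E'
from h import *
def ld(n):
  z=np.load(f"pics/{n}.npz");return dict(camera_matrix=z["K"],world_from_camera=z["T"]),cv2.imread(f"pics/{n}.png")
c,im=ld("w3"); o=ctrl.get_obs()
print("puck minus tcp at w3",at(c,276,279,.1107-.0096)-np.array([.5449,-.1694,.1107]))
c,im=ld("w4");print("cav px",proj(c,[.5074,.1118,.027]),"hole px",proj(c,[.5102,.0619,.03]))
g=im.max(2)
for i,s,ce,r in blobs(g<90,60,30000): print(s,ce.round(1),at(c,*ce,.026).round(4))
E
```

```text
10.3 [0.5124 0.008  0.1203] [ 0.0001  0.6863  0.7273 -0.    ] 0.5255080029517163 [ 0.1635  0.0249 -1.7933]
puck minus tcp at w3 [ 0.00203272 -0.00083344 -0.0096    ]
cav px [274.83629349  61.65677375] hole px [274.72144523 145.2521364 ]
[ 236   20   83   89 5492] [277.2  63.8] [0.5089 0.1108 0.026 ]
[165  35   8  88 102] [168.1  78.4] [0.4416 0.0985 0.026 ]
[520  96  12  28  77] [524.8 107.7] [0.6683 0.0944 0.026 ]
[172 124  36  67 114] [180.9 169.4] [0.4483 0.0422 0.026 ]
[267 137  21  15 163] [276.6 143.3] [0.5113 0.063  0.026 ]
[196 183 181   9 928] [278.5 186.4] [0.5144 0.0345 0.026 ]
```

View pics/w4.png

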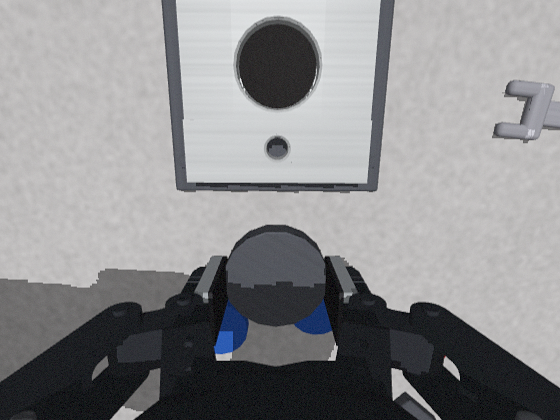

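The wrist view shows the cavity centred at about (277.5,64.5) and the pin hole at (277,147). The puck is held at (276,275). In the wrist frame the cavity and puck agree with TCP target (0.507, 0.112).

```bash
python3 - <<'E'
from h import *
print(rel([.507,.112,.0505]))
E
```

```text
[10.41549074  0.06033005  6.97380698]
```

>>> send_rows(dr=[[0,0,0],[0,0,0],[0,0,0],[0,0,0],[0,0,0],[0,0,0],[0,0,0],[0,0,0]], xyz=[[4,0,1],[8,0.05,2.5],[10.4,0.05,4],[10.4,0.05,5.5],[10.4,0.05,6.5],[10.4,0.05,6.9],[10.4,0.05,6.9],[10.4,0.05,6.9]], jaw=[40,40,40,40,40,40,40,40])

```text
time_s: 11.3
eef_pos: [0.5071, 0.1124, 0.0518]
eef_rot: [0.0, 0.686, 0.728, 0.0]
wrist_force: [0.2, 0.6, -0.7]
opening: 0.527
grasp_force: 61.5
```

>>> send_rows(dr=[[0,0,0],[0,0,0],[0,0,0],[0,0,0],[0,0,0],[0,0,0],[0,0,0],[0,0,0]], xyz=[[0,0,0.1],[0,0,0.2],[0,0,0.3],[0,0,0.4],[0,0,0.5],[0,0,0.5],[0,0,0.5],[0,0,0.5]], jaw=[40,40,40,40,40,40,40,40])

```text
time_s: 12.3
eef_pos: [0.5066, 0.1128, 0.0463]
eef_rot: [0.0, 0.686, 0.728, 0.0]
wrist_force: [0.9, -1.0, -1.3]
opening: 0.519
grasp_force: 61.5
```

>>> send_rows(dr=[[0,0,0],[0,0,0],[0,0,0],[0,0,0],[0,0,0],[0,0,0],[0,0,0],[0,0,0]], xyz=[[0,0,0.1],[0,0,0.15],[0,0,0.2],[0,0,0.2],[0,0,0.2],[0,0,0.2],[0,0,0.2],[0,0,0.2]], jaw=[40,40,40,40,40,40,40,40])

```text
time_s: 13.3
eef_pos: [0.5066, 0.1128, 0.0443]
eef_rot: [0.0, 0.686, 0.728, 0.0]
wrist_force: [1.0, -0.8, -1.1]
opening: 0.525
grasp_force: 61.5
```

>>> send_rows(dr=[[0,0,0],[0,0,0],[0,0,0],[0,0,0],[0,0,0],[0,0,0],[0,0,0],[0,0,0]], xyz=[[0,0,0],[0,0,0],[0,0,0],[0,0,-2],[-2,0,-5],[-5,0,-8],[-8,0,-8],[-8,0,-8]], jaw=[75,75,75,75,75,75,75,75])

```text
time_s: 14.3
eef_pos: [0.5116, 0.0315, 0.1248]
eef_rot: [0.0, 0.687, 0.727, 0.0]
wrist_force: [0.7, 0.0, 0.1]
opening: 0.749
grasp_force: 0.0
```

```bash
python3 look.py w5; python3 - <<'E'
from h import *
im=ctrl.camera("scene")[:,:,::-1]
a=cv2.imread("pics/w5.png")[:240,100:460];b=cv2.resize(im[110:230,270:430],None,fx=2.6,fy=2.6)
h=max(a.shape[0],b.shape[0]);f=lambda x:cv2.copyMakeBorder(x,0,h-x.shape[0],0,0,0)
cv2.imwrite("pics/w5c.png",np.hstack([f(a),f(b)]))
cv2.imwrite("pics/s5.png",im)
E
```

```text
14.35 [0.5111 0.0326 0.1243] [-0.0002  0.6865  0.7271  0.0001] 0.7473191016261352 [ 0.2901  0.9408 -0.7397]
```

View pics/w5c.png

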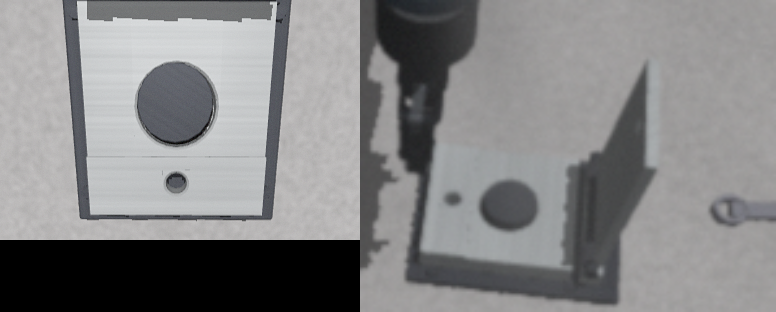

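The puck sits flat inside the cavity at crop (176,103), and the scene view agrees. The lid stands just past upright. I'll estimate its angle and plan the closing arc.

```bash
cat >> h.py <<'E'
O=np.array([.507,.112,0]);a=np.radians(3.3);HX=np.array([np.cos(a),np.sin(a),0]);HY=np.array([-np.sin(a),np.cos(a),0])
def hw(x,y,z): return O+HX*x/1e3+HY*y/1e3+np.array([0,0,z/1e3])
E
python3 - <<'E'
from h import *
s=ctrl.calibration("scene")
for (u,v),x in(((381.5,133.8),-.055),((384.2,173.5),.055)):
  p,d=ray(s,u,v);t=(x-(p-O)@HX)/(d@HX);q=p+t*d-O;y=q@HY;z=q[2];print(y,z,"th",np.arctan2(z-.03,.075-y),np.hypot(z-.03,.075-y))
np.set_printoptions(precision=1,suppress=True)
for w in[(-20,-80,320),(-20,160,320),(-20,160,160)]:print(w,rel(hw(*w)))
b=rel(hw(-20,160,160))
for t in(1.57,1.3,1.1,.9,.7,.5,.35,.2,.1,.05):
  y=75-115*np.cos(t)+10*np.sin(t)+11;z=49+115*np.sin(t)+10*np.cos(t);print(t,y.round(),z.round(),rel(hw(-20,y,z))-b)
E
```

```text
0.09844798394008543 0.16905870050178673 th 1.7378442823916973 0.1410217363958483
0.10354591077312818 0.175963289035727 th 1.7639278095242408 0.14872844639810698
(-20, -80, 320) [ -0.1  -1.9 -19.6]
(-20, 160, 320) [ 23.9  -1.9 -19.6]
(-20, 160, 160) [23.9 -1.9 -3.6]
1.57 96.0 164.0 [-6.4 -0.  -0.4]
1.3 65.0 162.0 [-9.5 -0.  -0.3]
1.1 43.0 156.0 [-11.7  -0.    0.4]
0.9 22.0 145.0 [-13.8  -0.    1.5]
0.7 4.0 131.0 [-15.6  -0.    2.9]
0.5 -10.0 113.0 [-17.   -0.    4.7]
0.35 -19.0 98.0 [-17.9  -0.    6.2]
0.2 -25.0 82.0 [-18.5  -0.    7.8]
0.1 -27.0 70.0 [-18.7  -0.    8.9]
0.05 -28.0 65.0 [-18.8  -0.    9.5]
```

>>> send_rows(dr=[[0,0,0],[0,0,0],[0,0,0],[0,0,0],[0,0,0],[0,0,0],[0,0,0],[0,0,0]], xyz=[[0,-0.5,-5],[0,-1,-10],[2,-1.9,-14.5],[7,-1.9,-14.5],[12,-1.9,-14.5],[17,-1.9,-14.5],[22,-1.9,-14.5],[23.9,-1.9,-14.5]], jaw=[0,0,0,0,0,0,0,0])

```text
time_s: 15.4
eef_pos: [0.4765, 0.2737, 0.2685]
eef_rot: [-0.001, 0.684, 0.729, -0.001]
wrist_force: [-0.9, -0.6, 0.5]
opening: -0.004
grasp_force: 0.0
```

```bash
python3 -c "
from h import *
print(rel(hw(-20,160,160)).round(2))"
```

```text
[-0.32  0.13 10.85]
```

Descend behind the lid, then push it over in arcs.

>>> send_rows(dr=[[0,0,0],[0,0,0],[0,0,0],[0,0,0],[0,0,0],[0,0,0],[0,0,0],[0,0,0]], xyz=[[0,0,4],[0,0,8],[0,0,10.5],[-1.5,0,10.5],[-3,0,10.5],[-4,0,10.5],[-5,0,10.5],[-6,0,10.5]], jaw=[0,0,0,0,0,0,0,0])

```text
time_s: 16.4
eef_pos: [0.4822, 0.21, 0.1651]
eef_rot: [0.0, 0.686, 0.728, 0.001]
wrist_force: [-1.1, 1.5, 0.3]
opening: 0.0
grasp_force: 0.6
```

>>> send_rows(dr=[[0,0,0],[0,0,0],[0,0,0],[0,0,0],[0,0,0],[0,0,0],[0,0,0],[0,0,0]], xyz=[[-0.8,0,0],[-1.6,0,0],[-2.4,0,0],[-3.2,0,0.1],[-3.9,0,0.3],[-4.6,0,0.5],[-5.3,0,0.8],[-5.9,0,1.0]], jaw=[0,0,0,0,0,0,0,0])

```text
time_s: 17.4
eef_pos: [0.485, 0.1512, 0.1539]
eef_rot: [-0.0, 0.686, 0.728, -0.0]
wrist_force: [-0.0, 0.9, 0.5]
opening: -0.003
grasp_force: 0.2
```

```bash
python3 -c "
from h import *
for t in(1.1,.9,.7,.5,.35,.2,.1,.05):
  y=75-115*np.cos(t)+10*np.sin(t)+11;z=49+115*np.sin(t)+10*np.cos(t);print(t,rel(hw(-20,y,z)).round(2))"
```

```text
1.1 [ 0.24 -0.03 -0.21]
0.9 [-1.8  -0.04  0.86]
0.7 [-3.59 -0.04  2.32]
0.5 [-5.05 -0.04  4.1 ]
0.35 [-5.89 -0.04  5.61]
0.2 [-6.51 -0.04  7.23]
0.1 [-6.78 -0.04  8.35]
0.05 [-6.87 -0.04  8.92]
```

>>> send_rows(dr=[[0,0,0],[0,0,0],[0,0,0],[0,0,0],[0,0,0],[0,0,0],[0,0,0],[0,0,0]], xyz=[[-0.6,0,0.2],[-1.2,0,0.5],[-1.8,0,0.9],[-2.4,0,1.3],[-3,0,1.8],[-3.6,0,2.3],[-4.1,0,2.9],[-4.6,0,3.5]], jaw=[0,0,0,0,0,0,0,0])

```text
time_s: 18.4
eef_pos: [0.4878, 0.1054, 0.1188]
eef_rot: [-0.0, 0.686, 0.728, -0.0]
wrist_force: [0.5, 1.4, -0.3]
opening: -0.001
grasp_force: 0.0
```

>>> send_rows(dr=[[0,0,0],[0,0,0],[0,0,0],[0,0,0],[0,0,0],[0,0,0],[0,0,0],[0,0,0]], xyz=[[-0.4,0,0.6],[-0.8,0,1.2],[-1.2,0,1.9],[-1.5,0,2.6],[-1.7,0,3.2],[-1.9,0,3.8],[-2.0,0,4.3],[-2.1,0,4.7]], jaw=[0,0,0,0,0,0,0,0])

```text
time_s: 19.4
eef_pos: [0.4891, 0.0848, 0.072]
eef_rot: [-0.0, 0.686, 0.728, -0.0]
wrist_force: [-0.1, -0.3, -0.6]
opening: 0.0
grasp_force: 0.0
```

```bash
python3 -c "
from h import *
for t in(.1,.05):
  y=75-115*np.cos(t)+10*np.sin(t)+11;z=49+115*np.sin(t)+10*np.cos(t);print(t,rel(hw(-20,y,z)).round(2))
im=ctrl.camera('scene')[:,:,::-1];cv2.imwrite('pics/s6.png',cv2.resize(im[80:260,230:450],None,fx=3,fy=3))"
```

```text
0.1 [-0.13 -0.06  0.15]
0.05 [-0.22 -0.06  0.72]
```

View pics/s6.png

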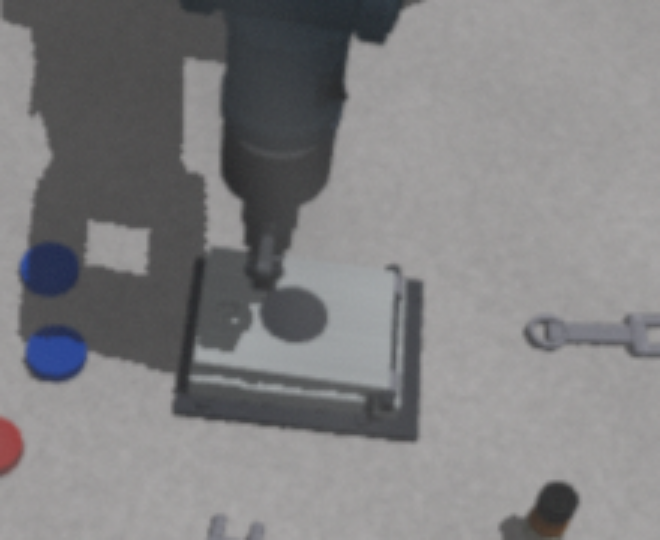

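The lid is down nearly flat over the puck and the fingertips are just above it. I'll press lightly, lift, and go to the pin rack.

>>> send_rows(dr=[[0,0,0],[0,0,0],[0,0,0],[0,0,0],[0,0,0],[0,0,0],[0,0,0],[0,0,0]], xyz=[[-0.1,0,0.2],[-0.2,0,0.4],[-0.2,0,0.6],[-0.2,0,0.8],[-0.2,0,0.8],[-0.2,0,-1],[-2,0,-6],[-7,0,-10]], jaw=[0,0,0,0,0,0,0,0])

```text
time_s: 20.45
eef_pos: [0.4933, 0.0168, 0.1729]
eef_rot: [0.0, 0.685, 0.729, 0.0]
wrist_force: [0.7, -1.0, 0.1]
opening: 0.0
grasp_force: 0.0
```

```bash
python3 look.py w7; python3 -c "
from h import *
z=np.load('pics/w7.npz');c=dict(camera_matrix=z['K'],world_from_camera=z['T']);im=cv2.imread('pics/w7.png');g=im.max(2)
P=hw(0,-50,45);print('exp hole px',proj(c,P),P)
for i,s,ce,r in blobs(g<110,30,9000): print(s,ce.round(1),at(c,*ce,.043).round(4))
print(rel([.485,-.40,.17]).round(2))"
```

```text
20.5 [0.4971 0.0104 0.1785] [0.0051 0.6857 0.7279 0.0013] 0.0029049789828772105 [ 5.5081 -3.9364  3.2079]
exp hole px [298.87247745 155.37337011] [0.5098782  0.06208291 0.045     ]
[ 207    0  191  192 5176] [288.9 108. ] [0.4998 0.0961 0.043 ]
[320  57  11   9  37] [324.9  61.9] [0.5232 0.1291 0.043 ]
[ 270   71   68   54 1404] [311.1 103.2] [0.516  0.1005 0.043 ]
[483 103  22  35 165] [494.9 118.8] [0.6547 0.0981 0.043 ]
[473 137  30  15  87] [483.5 145.6] [0.6508 0.0781 0.043 ]
[513 138  47   8 113] [536.5 141.7] [0.6906 0.0836 0.043 ]
[292 148  19  15 209] [300.6 155.5] [0.5113 0.0619 0.043 ]
[-40.89  -3.66   1.05]
```

>>> send_rows(dr=[[0,0,0],[0,0,0],[0,0,0],[0,0,0],[0,0,0],[0,0,0],[0,0,0],[0,0,0]], xyz=[[-6,-0.5,0],[-12,-1,0],[-18,-1.6,0],[-24,-2.2,0],[-30,-2.7,0],[-35,-3.2,0],[-38,-3.5,0],[-38,-3.5,0]], jaw=[50,50,50,50,50,50,50,50])

```text
time_s: 21.5
eef_pos: [0.4802, -0.3674, 0.1709]
eef_rot: [0.0, 0.687, 0.727, -0.0]
wrist_force: [0.1, 0.8, -0.3]
opening: 0.498
grasp_force: 0.0
```

```bash
python3 look.py w8; python3 - <<'E'
from h import *
z=np.load('pics/w8.npz');c=dict(camera_matrix=z['K'],world_from_camera=z['T']);im=cv2.imread('pics/w8.png');g=im.max(2)
for P in([.4848,-.3074,.05],[.4848,-.3074,.091]):print('exp',proj(c,P))
u,v=proj(c,[.4848,-.3074,.07]).astype(int);sub=g[v-50:v+50,u-40:u+40]
for t in(60,80,100,130):
  m=np.zeros_like(g,bool);m[v-50:v+50,u-40:u+40]=sub>t
  for i,s,ce,r in blobs(m,60,7000):print(t,s,ce.round(1),at(c,*ce,.091).round(4),at(c,*ce,.05).round(4))
print(sub[::8,::5])
# after-closing top & scene views
t=ctrl.camera("top")[:,:,::-1];s=ctrl.camera("scene")[:,:,::-1];cv2.imwrite("pics/t8.png",t);cv2.imwrite("pics/s8.png",s)
ct=ctrl.calibration("top");cs=ctrl.calibration("scene")
for im,c,x0,x1,y0,y1 in((t,ct,190,290,215,295),(s,cs,285,380,150,230)):
  g=im.max(2);m=np.zeros_like(g,bool);m[y0:y1,x0:x1]=g[y0:y1,x0:x1]<110
  for i,q,ce,r in blobs(m,10,5000):print(q,ce.round(1),at(c,*ce,.043).round(4))
  m=np.zeros_like(g,bool);m[y0:y1,x0:x1]=g[y0:y1,x0:x1]>150
  for i,q,ce,r in blobs(m,300,9000):print("bright",q,ce.round(1),at(c,*ce,.043).round(4))
E
```

```text
21.55 [ 0.4804 -0.3657  0.1707] [-0.0005  0.6865  0.7271  0.0002] 0.5011481521876289 [ 0.2464 -0.1256 -0.3203]
exp [284.40942384 134.79345766]
exp [286.32373789 136.91739951]
60 [ 245   85   80   72 4917] [282.9 116.1] [ 0.482  -0.2954  0.091 ] [ 0.4829 -0.2944  0.05  ]
60 [245 173  80  12 879] [285.9 179. ] [ 0.4862 -0.3332  0.091 ] [ 0.488  -0.3398  0.05  ]
80 [ 245   85   80   15 1109] [283.4  91.5] [ 0.4814 -0.2815  0.091 ] [ 0.4822 -0.2777  0.05  ]
80 [ 270  119   36   36 1001] [287.2 136.7] [ 0.4853 -0.3073  0.091 ] [ 0.4869 -0.3087  0.05  ]
80 [245 173  80  12 852] [285.7 179.2] [ 0.4861 -0.3333  0.091 ] [ 0.4879 -0.34    0.05  ]
100 [ 245   85   80   15 1090] [283.5  91.3] [ 0.4814 -0.2815  0.091 ] [ 0.4822 -0.2777  0.05  ]
100 [270 119  35  36 970] [287.4 136.6] [ 0.4854 -0.3072  0.091 ] [ 0.4871 -0.3086  0.05  ]
100 [245 173  80  12 826] [285.7 179.3] [ 0.4861 -0.3334  0.091 ] [ 0.4879 -0.3401  0.05  ]
130 [ 245   85   80   14 1063] [283.4  91.2] [ 0.4814 -0.2814  0.091 ] [ 0.4822 -0.2775  0.05  ]
130 [271 119  34  36 893] [287.8 136.3] [ 0.4857 -0.307   0.091 ] [ 0.4873 -0
[... 843 characters left out ...]

 [ 49  50  56  54  53  51  48  52  49  51  52  48  66  62  79  78]
 [210 115 140 131 133 200 123 126 130 136 203 200 197 124 127 127]]
[ 206  223   76   63 1360] [243.7 255.4] [0.5014 0.1151 0.043 ]
[236 243  20  20 317] [245.1 252.7] [0.508  0.1117 0.043 ]
[263 250   6   5  24] [265.5 251.9] [0.51   0.0622 0.043 ]
bright [ 214  229   61   50 2289] [243.7 253.3] [0.5065 0.1151 0.043 ]
[ 288  166   83   61 1558] [330.1 208.4] [0.5688 0.1253 0.043 ]
[317 176  22  18 300] [327.4 184.7] [0.5058 0.111  0.043 ]
[361 178   3  25  32] [361.5 188.6] [0.5023 0.1883 0.043 ]
[304 181   5   4  16] [305.8 182.3] [0.5081 0.0616 0.043 ]
bright [ 285  150   95   80 4894] [332.7 182.3] [0.4967 0.1221 0.043 ]
```

```bash
python3 -c "
from h import *
print(rel([.4849,-.3073,.075]).round(2))
ct=ctrl.calibration('top');cs=ctrl.calibration('scene')
print(tri(ct,(265.5,251.9),cs,(305.8,182.3)))"
```

```text
[5.64 0.76 9.59]
(array([0.50994136, 0.06190964, 0.04559802]), np.float64(0.00024256170333486444))
```

>>> send_rows(dr=[[0,0,0],[0,0,0],[0,0,0],[0,0,0],[0,0,0],[0,0,0],[0,0,0],[0,0,0]], xyz=[[2.8,0.4,1],[5.64,0.76,2],[5.64,0.76,4],[5.64,0.76,6],[5.64,0.76,8],[5.64,0.76,9.1],[5.64,0.76,9.6],[5.64,0.76,9.6]], jaw=[50,50,50,50,50,50,50,50])

```text
time_s: 22.65
eef_pos: [0.4852, -0.3084, 0.0755]
eef_rot: [0.0, 0.686, 0.728, 0.0]
wrist_force: [0.3, -0.5, -0.2]
opening: 0.501
grasp_force: 0.0
```

>>> send_rows(dr=[[0,0,0],[0,0,0],[0,0,0],[0,0,0],[0,0,0],[0,0,0],[0,0,0],[0,0,0]], xyz=[[0,0,0],[0,0,0],[0,0,0],[0,0,0],[0,0,0],[0,0,0],[0,0,0],[0,0,0]], jaw=[5,5,5,5,5,5,5,5])

```text
time_s: 23.65
eef_pos: [0.4855, -0.309, 0.0762]
eef_rot: [0.001, 0.686, 0.728, 0.0]
wrist_force: [-0.2, 1.7, 6.6]
opening: 0.198
grasp_force: 58.5
```

>>> send_rows(dr=[[0,0,0],[0,0,0],[0,0,0],[0,0,0],[0,0,0],[0,0,0],[0,0,0],[0,0,0]], xyz=[[0,0,-1],[0,0,-2],[0,0,-4],[0,0,-6],[0,0,-8],[0,0,-9],[0,0,-9],[0,0,-9]], jaw=[5,5,5,5,5,5,5,5])

```text
time_s: 24.65
eef_pos: [0.4846, -0.3082, 0.1645]
eef_rot: [-0.001, 0.686, 0.728, 0.0]
wrist_force: [0.0, -0.2, -0.8]
opening: 0.193
grasp_force: 58.5
```

```bash
python3 look.py w9; python3 - <<'E'
from h import *
print(rel([.511,-.02,.17]).round(2))
z=np.load('pics/w9.npz');c=dict(camera_matrix=z['K'],world_from_camera=z['T']);g=cv2.imread('pics/w9.png').max(2)
p=ctrl.get_obs()["eef_pos"]
for d in(-.058,-.028,-.023,0,.018):print(d,proj(c,p+[0,0,d]))
for v in range(190,330,6):print(v,g[v,240:310:3])
E
```

```text
24.7 [ 0.4845 -0.3081  0.1643] [-0.0009  0.6858  0.7278  0.    ] 0.19276789949133172 [ 0.7993 -0.693  -0.1882]
[28.6   4.35 -0.54]
-0.058 [273.39257997 241.31107723]
-0.028 [273.08280343 261.89636584]
-0.023 [273.02022909 266.05455934]
0 [272.67567041 288.95119304]
0.018 [272.31692925 312.79028185]
190 [50 49 48 51 54 51 50 52 53 50 51 46 48 55 52 53 52 51 52 56 46 54 50 48]
196 [54 52 50 52 56 52 46 56 55 53 51 51 50 47 46 50 52 51 52 53 51 54 51 49]
202 [52 45 49 51 51 53 49 51 47 49 48 43 48 54 44 55 53 51 46 52 48 52 52 54]
208 [47 49 48 47 51 53 47 53 59 52 30 29 54 47 26 45 46 48 52 51 50 47 50 49]
214 [47 51 47 48 51 48 49 48 48 37 30 24 26 28 23 31 47 43 48 47 50 53 50 49]
220 [49 45 49 50 50 47 48 52 52 48 23 27 35 26 30 39 49 51 47 53 45 47 52 54]
226 [30 50 45 48 47 43 48 45 48 46 41 51 49 49 51 48 48 48 50 46 45 51 39 50]
232 [25 27 26 48 57 47 47 46 46 45 43 34 56 33 35 51 41 48 43 43 44 45 54 46]
238 [ 36  28  18  27  25  39  45  45  36 104 112 125 126 126 112  47  18  46
  48  49  41  51  48  52]
244 [ 22  28  23  18  18  25  99 165 197 194 191 192 197 197 192 191 200 
[... 771 characters left out ...]
  34  69  94 104 120 121 107 105 194 193 194 193 197 119
 104  22  74 182 204  51]
298 [ 29  32 128  27  27 102 118 120 115 115 115 117 120 114 107 106 111 111
 109  40  71 129  28  42]
304 [ 37  33  31  36  38 113 111 110 112 118 118 118 114 114 117 114 114 108
 116  87  42  27  32  34]
310 [ 34  30  29  36  40 118 112 113 110 111 112 113 115 115 118 112 114 116
 116  70  42  33  23  25]
316 [ 27  33  29  35  35  42 111 113 114 114 117 111 114 113 114 113 114 117
 116  18  27  31  33  26]
322 [ 40  30  30  35  41  28 135 121 110 112 112 115 118 118 110 112 113 126
 126  30  42  36  26  39]
328 [ 23  26  30  33  35  64 127 129 131 129 126 132 130 130 128 129 122 125
 124  21  33  32  35  33]
```

>>> send_rows(dr=[[0,0,0],[0,0,0],[0,0,0],[0,0,0],[0,0,0],[0,0,0],[0,0,0],[0,0,0]], xyz=[[4,0.6,0],[9,1.3,0],[15,2.2,0],[20,3,0],[25,3.8,0],[29,4.4,0],[32,4.7,0],[33,4.7,0]], jaw=[5,5,5,5,5,5,5,5])

```text
time_s: 25.7
eef_pos: [0.5118, 0.0253, 0.1645]
eef_rot: [-0.001, 0.685, 0.729, -0.0]
wrist_force: [-0.0, -0.1, -0.7]
opening: 0.193
grasp_force: 58.6
```

>>> send_rows(dr=[[0,0,0],[0,0,0],[0,0,0],[0,0,0],[0,0,0],[0,0,0],[0,0,0],[0,0,0]], xyz=[[0,0,1],[0,0,2],[0,0,3],[0,0,4],[0,0,4.3],[0,0,4.3],[0,0,4.3],[0,0,4.3]], jaw=[5,5,5,5,5,5,5,5])

```text
time_s: 26.7
eef_pos: [0.5127, 0.0236, 0.1228]
eef_rot: [0.0, 0.686, 0.728, 0.0]
wrist_force: [-0.5, -0.4, -1.3]
opening: 0.193
grasp_force: 58.6
```

```bash
python3 look.py w10; python3 - <<'E'
from h import *
z=np.load('pics/w10.npz');c=dict(camera_matrix=z['K'],world_from_camera=z['T']);g=cv2.imread('pics/w10.png').max(2)
H=[.5100,.0619,.0456];p=ctrl.get_obs()["eef_pos"]
print("hole exp",proj(c,H),"tip exp",proj(c,p+[0,0.0012,-.0612]))
u,v=proj(c,H).astype(int);m=np.zeros_like(g,bool);m[v-22:v+22,u-25:u+25]=g[v-22:v+22,u-25:u+25]<110
for i,s,ce,r in blobs(m,30,3000):print(s,ce.round(1),at(c,*ce,.0456).round(4))
u,v=proj(c,p+[0,0.0012,-.0612]).astype(int)
for r in range(v-26,v+22,3):print(r,u-30,g[r,u-30:u+34:3])
print(rel([.5101,.0619,.12]).round(2))
E
```

```text
26.75 [0.5127 0.0237 0.1227] [0.0003 0.6858 0.7278 0.0002] 0.1898249773713823 [ 0.505   0.6878 -1.5256]
hole exp [272.61638584 172.39465473] tip exp [273.36670046 237.65973528]
[264 163  24  17 261] [275. 171.] [0.5114 0.0628 0.0456]
211 243 [167 164 189 184 186 184 184 184 181 184 187 156 159 155 164 164 170  96
 184 173 173 176]
214 243 [186 182 181 179 178 176 179 179 178 179 177 178 178 176 184 182 188 189
 184 180 178 183]
217 243 [187 179 181 181 182 179 179 180 175 180 179 180 180 182 185 183 183 182
 183 182 181 186]
220 243 [185 183 184 184 179 177 175 179 178 176 179 181 183 183 187 184 184 181
 180 178 179 184]
223 243 [181 184 186 186 178 178 177 176 178 180 181 180 182 181 178 181 182 181
 178 176 178 182]
226 243 [181 184 187 183 179 176 179 176 175 173 179 180 177 180 176 176 180 187
 185 181 180 187]
229 243 [186 185 181 182 184 180 178 181 178 174 185 185 182 184 186 184 183 188
 186 181 181 184]
232 243 [187 182 177 175 182 185 180 183 180 177 101  89 111 189 186 184 180 181
 187 183 181 182]
235 243 [185 181 180 179 180 181 181 184 185  66  96  98  98  87 190 184 182 181
 187 182 176 177]
238 243 [181 181 180 182 180 185 181 184  84  91 102  98  97  87  95 153 182 184
 187 185 182 185]
241 243 [181 184 185 182 185 146 163  96 162 167 171 176 176 167 118  89 149 187
 187 182 184 184]
244 243 [184 181 181 188 188  72 133 167 164 161 163 164 165 162 160 170 114 101
 192 184 188 188]
247 243 [186 186 182 189  91 159 158 166 161 163 163 169 168 162 163 166 164 102
 105 110 185 189]
250 243 [184 185 186 106 148 161 162 164 127 117  78  81  81  90 149 162 163 136
  96 104 193 183]
253 243 [166 159 164  86  65  77 167  98  79  69  72  74  77  59  96 142 164  75
  79  98 149 163]
256 243 [105 104 104 105  18  55 106  64  94  94  98  97  98  99  89  55 133  19
  59 102 108 102]
[ 3.83 -0.03  0.27]
```

Pin tip (276,238) and lid hole (275,173) line up laterally. I'll move over the hole and descend gradually.

>>> send_rows(dr=[[0,0,0],[0,0,0],[0,0,0],[0,0,0],[0,0,0],[0,0,0],[0,0,0],[0,0,0]], xyz=[[1.2,0,0],[2.5,-0.05,0.2],[3.75,-0.05,0.5],[3.75,-0.05,0.9],[3.75,-0.05,1.1],[3.75,-0.05,1.1],[3.75,-0.05,1.1],[3.75,-0.05,1.1]], jaw=[5,5,5,5,5,5,5,5])

```text
time_s: 27.75
eef_pos: [0.5098, 0.0608, 0.1115]
eef_rot: [0.0, 0.686, 0.728, 0.0]
wrist_force: [0.5, 0.7, -1.2]
opening: 0.192
grasp_force: 58.6
```

>>> send_rows(dr=[[0,0,0],[0,0,0],[0,0,0],[0,0,0],[0,0,0],[0,0,0],[0,0,0],[0,0,0]], xyz=[[0,0,0.2],[0,0,0.4],[0,0,0.6],[0,0,0.8],[0,0,0.9],[0,0,0.9],[0,0,0.9],[0,0,0.9]], jaw=[5,5,5,5,5,5,5,5])

```text
time_s: 28.75
eef_pos: [0.5097, 0.0611, 0.1024]
eef_rot: [0.0, 0.686, 0.728, 0.0]
wrist_force: [-0.8, -0.8, -0.3]
opening: 0.198
grasp_force: 58.6
```

>>> send_rows(dr=[[0,0,0],[0,0,0],[0,0,0],[0,0,0],[0,0,0],[0,0,0],[0,0,0],[0,0,0]], xyz=[[0,0,0.2],[0,0,0.4],[0,0,0.6],[0,0,0.8],[0,0,1.0],[0,0,1.2],[0,0,1.2],[0,0,1.2]], jaw=[5,5,5,5,5,5,5,5])

```text
time_s: 29.75
eef_pos: [0.5097, 0.061, 0.0904]
eef_rot: [0.0, 0.686, 0.728, 0.0]
wrist_force: [-0.2, 1.6, -0.2]
opening: 0.191
grasp_force: 58.6
```

>>> send_rows(dr=[[0,0,0],[0,0,0],[0,0,0],[0,0,0],[0,0,0],[0,0,0],[0,0,0],[0,0,0]], xyz=[[0,0,0.1],[0,0,0.3],[0,0,0.5],[0,0,0.7],[0,0,0.8],[0,0,0.8],[0,0,0.8],[0,0,0.8]], jaw=[5,5,5,5,5,5,5,5])

```text
time_s: 30.75
eef_pos: [0.5097, 0.061, 0.0824]
eef_rot: [0.0, 0.686, 0.728, 0.0]
wrist_force: [-0.6, -0.6, -1.2]
opening: 0.193
grasp_force: 58.6
```

>>> send_rows(dr=[[0,0,0],[0,0,0],[0,0,0],[0,0,0],[0,0,0],[0,0,0],[0,0,0],[0,0,0]], xyz=[[0,0,0.2],[0,0,0.4],[0,0,0.6],[0,0,0.7],[0,0,0.8],[0,0,0.9],[0,0,0.9],[0,0,0.9]], jaw=[5,5,5,5,5,5,5,5])

```text
time_s: 31.75
eef_pos: [0.5098, 0.061, 0.0734]
eef_rot: [0.0, 0.686, 0.728, 0.0]
wrist_force: [0.2, -0.8, 2.0]
opening: 0.196
grasp_force: 58.6
```

>>> send_rows(dr=[[0,0,0],[0,0,0],[0,0,0],[0,0,0],[0,0,0],[0,0,0],[0,0,0],[0,0,0]], xyz=[[0,0,0.1],[0,0,0.2],[0,0,0.3],[0,0,0.35],[0,0,0.35],[0,0,0.35],[0,0,0.35],[0,0,0.35]], jaw=[5,5,5,5,5,5,5,5])

```text
time_s: 32.75
eef_pos: [0.51, 0.0608, 0.0711]
eef_rot: [0.0, 0.686, 0.728, -0.0]
wrist_force: [-5.3, -2.2, 14.4]
opening: 0.194
grasp_force: 60.5
```

>>> send_rows(dr=[[0,0,0],[0,0,0],[0,0,0],[0,0,0],[0,0,0],[0,0,0],[0,0,0],[0,0,0]], xyz=[[0,0,0.03],[0,0,0.06],[0,0,0.06],[0,0,0.06],[0,0,0.06],[0,0,0.06],[0,0,0.06],[0,0,0.06]], jaw=[5,5,5,5,5,5,5,5])

```text
time_s: 33.75
eef_pos: [0.51, 0.0608, 0.071]
eef_rot: [0.0, 0.686, 0.728, -0.0]
wrist_force: [-6.8, -3.6, 20.7]
opening: 0.197
grasp_force: 61.1
```

```bash
python3 - <<'E'
from h import *
o=ctrl.get_obs();print(o["eef_pos"],o["wrist_force"],o["time_s"])
s=ctrl.camera("scene")[:,:,::-1];cv2.imwrite("pics/s11.png",s);t=ctrl.camera("top")[:,:,::-1]
old=cv2.imread("pics/scene0.png");d=cv2.absdiff(old,s).max(2)
# bystanders unchanged? (spanner, driver, key, vials, blanks, gauge pin)
cs=ctrl.calibration("scene")
for n,(x0,x1,y0,y1) in dict(vials=(400,460,235,295),key=(400,460,180,205),spanner=(290,325,250,300),driver=(122,145,210,285),square=(175,205,212,236),small=(202,220,153,167),gauge=(135,160,165,182)).items():print(n,(d[y0:y1,x0:x1]>40).mean().round(3))
E
```

```text
[0.50999535 0.06079344 0.07103668] [-6.76118095 -3.55146332 20.73206506] 33.75
vials 0.0
key 0.0
spanner 0.0
driver 0.0
square 0.0
small 0.0
gauge 0.0
```

The pin is hard against the lid: z stops at the expected home height and the force rises to 21 N. The bystanders haven't moved. Handing in.

```bash
python3 -c "
from bench import ctrl
print(ctrl.hand_in())"
```

```text
the job is handed in; nothing more can be done
None
```

I handed the job in at about 34 s: puck flat in the cavity, lid down, and the gripper still on the pin, pressing it home on the lid with about 21 N; the verdict was not shown.

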